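# Find the leaded mallet head by feel and clamp it

## Task

One of the three look-alike wooden mallet heads on the carving bench hides a lead core and is several times heavier than the others: find out which by nudging them, slide that one onto the clamp's steel plate and fully home against the long back fence, then push the red jaw along until it holds the head tight against the fixed green end block. The lead plug is loose in the underside, so never lift or tip a head: slide them standing upright on the bench. Leave the other two heads standing on the bench clear of the clamp, and do not disturb the gouge, the finished mallet or the offcut.

Things in the scene. Friction and masses are not known exactly. Their poses are not given: they have to be found in the camera images.
- head_a: turned pale-wood mallet head, an upright cylinder 64 mm across and 60 mm high with two dark rings and a dark centre mark on top; one of three that look the same. Two are plain wood (about 0.17 kg), one hides a lead core (about 0.8 kg); any of the three may be the leaded one. Origin: centre of the underside, z up
- head_b: turned pale-wood mallet head, an upright cylinder 64 mm across and 60 mm high with two dark rings and a dark centre mark on top; one of three that look the same. Two are plain wood (about 0.17 kg), one hides a lead core (about 0.8 kg); any of the three may be the leaded one. Origin: centre of the underside, z up
- head_c: turned pale-wood mallet head, an upright cylinder 64 mm across and 60 mm high with two dark rings and a dark centre mark on top; one of three that look the same. Two are plain wood (about 0.17 kg), one hides a lead core (about 0.8 kg); any of the three may be the leaded one. Origin: centre of the underside, z up
- clamp: green bench clamp, fixed. Origin on the bench under the centre of a fully clamped head. +x: to the end block (face at x = 32 mm, 40 thick, 55 high, y -53 to 13 mm). -y: to the back fence (face at y = -32 mm, 24 thick, 50 high, x -143 to 72 mm). Mouth open to +y. The red jaw slides along x, facing the end block
- plate: polished, slippery steel base plate of the clamp, 2 mm thick, on which the clamped head stands; origin and axes of clamp; covers x -155 to 75 mm, y -56 to 56 mm; on the mouth side a gentle ramp leads down to the bench at y = 86 mm
- seat (a point): point on top of the steel plate where the centre of the head's underside is when fully clamped: 0, 0, 2 mm in the clamp's frame
- jaw (a joint): slide of the red jaw along the clamp's +x, m: 0 = fully open (its face at x = -87 mm, mouth 119 mm wide), about 0.055 = touches a head that stands against the end block, 0.070 = end of travel. Stays where it is left; moving it takes about 3 N
- jaw_back (a point): centre of the red jaw's back face, the face to push, 28 mm above the bench; the jaw is 35 mm thick along its travel, 44 mm wide, its top 53 mm above the bench (a small lug over the fence reaches 59 mm)
- gouge: carving gouge lying on the bench, 255 mm long along its x, dark wooden handle to -x, about 30 mm high; leave alone. Origin on the bench, near the joint of handle and blade
- mallet: finished mallet lying on the bench, head 68 mm across and 90 mm long, handle to +x, 248 mm long overall; leave alone. Origin on the bench under the middle of the head
- offcut: plank offcut 60 x 150 x 40 mm lying on the bench (long side along its y); leave alone. Origin: centre of the underside
There are look-alikes about, which are no part of the job. Leave any blue or orange look-alike of the head_b alone.

How it is judged:
On the way, in this order (a step that is already met when the one before it is completed fails the run):
1. the leaded head stands on the steel plate (its weight, over 4.5 N, rests there), against the back fence within 5 mm, in the mouth, and is let go (under 0.5 N from the fingers) (contact force between plate and anything else above 4.5 N and ((y of head_a in the frame of clamp between -0.004 and 0.005 m and x of head_a in the frame of clamp between -0.065 and 0.004 m and contact force between the fingers and head_a below 0.5 N) or (y of head_b in the frame of clamp between -0.004 and 0.005 m and x of head_b in the frame of clamp between -0.065 and 0.004 m and contact force between the fingers and head_b below 0.5 N) or (y of head_c in the frame of clamp between -0.004 and 0.005 m and x of head_c in the frame of clamp between -0.065 and 0.004 m and contact force between the fingers and head_c below 0.5 N))), for 0.1 s.
2. the red jaw holds the head against the end block (jaw at 0.052 to 0.058, head within 3 mm of the end block) (value of joint jaw between 0.052 and 0.058 m and ((y of head_a in the frame of clamp between -0.004 and 0.005 m and x of head_a in the frame of clamp between -0.003 and 0.003 m and horizontal distance between each of head_b, head_c and seat above 0.1 m) or (y of head_b in the frame of clamp between -0.004 and 0.005 m and x of head_b in the frame of clamp between -0.003 and 0.003 m and horizontal distance between each of head_a, head_c and seat above 0.1 m) or (y of head_c in the frame of clamp between -0.004 and 0.005 m and x of head_c in the frame of clamp between -0.003 and 0.003 m and horizontal distance between each of head_a, head_b and seat above 0.1 m))), for 0.2 s.
At the end, for the whole second after the job is handed in: The leaded head stands on the steel plate (over 4.5 N on it), within 3 mm along the jaw's travel and 5 mm across of the seat point, the jaw closed on it (0.052 to 0.058); the other two heads stand over 100 mm from the seat; all upright and at rest (all of step 2 and contact force between plate and anything else above 4.5 N and angle between each of head_a, head_b, head_c's own z axis and vertical below 0.1 rad and linear speed of each of head_a, head_b, head_c below 0.02 m/s); the robot touches nothing.
It fails at once if a head lifted (underside centre more than 20 mm up) or tipped (more than 0.35 rad) (height (world z) of any of head_a, head_b, head_c above 0.02 m or angle between any of head_a, head_b, head_c's own z axis and vertical above 0.35 rad).
It fails at once if the gouge, the finished mallet or the offcut moved more than 30 mm (distance of any of gouge, mallet, offcut from where it was at the start of the episode above 0.03 m).
It also fails if it takes over 72 s, if anything falls off the work surface, if the arm or the gripper's body presses on something with over 40 N, if the wrist force passes 120 N, or if a joint passes its speed limit or range.

## Robot

A 7-joint arm with a two-finger parallel gripper is mounted at the origin on the work surface. World frame = base frame: x ahead of the robot, y to its left, z up, the work surface at z = 0. Lengths are in m, angles in rad, forces in N, time in s.
With the tool pointing down it reaches from about 0.4 to 0.85 m from the base axis. Payload 10.4 kg.
Tool frame: the origin (TCP) lies on the centre line of the jaws, within the pads' length; the fingertips stand r.tip_extent ahead of it and the grasp point (between the pads) lies 3 mm ahead of it (r.tip_extent is the distance from the TCP to the fingertips, in m); z points along the fingers, y is the direction in which the jaws open and shut (so a half turn about z gives the same grasp; the last joint's range is limited). The gripper opens to 87 mm and grips with 3 to 60 N. Pads are 19 mm wide; open, the fingers measure 117 mm over their backs; the gripper's body (75 mm by 190 mm) begins 51 mm behind the grasp point.
Start: joints at [-1.372, 0.332, -0.065, 1.46, 0.022, 1.35, -0.088], TCP at [0.137, 0.61, 0.245] pointing down, gripper open.
Joint ranges: [-2.6, 2.6], [-0.5, 2.12], [-1.47, 1.34], [0.16, 2.42], [-1.27, 4.41], [0.06, 2.06], [-2.6, 2.6]. Speed limits (rad/s): [2.22, 2.22, 2.79, 2.79, 3.14, 3.14, 3.14].

## Interface

Orientations are given as a unit quaternion [x, y, z, w].
In Python, from bench import r gives the robot as it stands. The module is installed in compiled form; this text tells all that it offers.
- The arm moves only by the shell command python3 -m jog 'ROWS' [FORCE]. ROWS is JSON, a list of rows, each a list of 5 numbers: the shift along the tool's x, y, z in cm, then the turn about the tool's z in rad, then the closure, from 0 (fully open) to 1 (shut). A call has exactly 10 rows; each row shifts and turns the pose as measured when the row begins, along the tool's axes as they then stand; what a row does not reach is not made up. A row lasts 1/10 s, in which the tool goes at most 50 mm and 8.59 degrees, less where a joint would pass 70% of its speed; a pose out of reach is approached as far as the arm can. A call with a gripper value outside its range is refused whole. The fingers move at their own pace and stop on an object; FORCE is the grip in N (left out, the last holds). Time passes only in rows, so rows that do not move let the fingers close, or fill a call up. It gives the time, the measured TCP pose, the force and the opening at its end, in the units of the state.
- r.read_state(): the state, without advancing time (a new reading comes with each control period).
- r.camera(name): name is "scene" or "top" or "wrist"; returns a dict with "pixels" (384x512x3 uint8, red, green, blue), "fx", "fy", "cx", "cy" (pixels), "k1" (the pictures are not rectified: a ray, as slopes to the right and down, at radius r is drawn at 1 + k1 r^2 times it, then the intrinsics apply), "camera_from_world" (4x4, takes a point from world to camera coordinates). Camera axes: x right, y up, looking along -z (the intrinsics and any distortion apply to the point x, -y, -z); pixel columns grow to the right and rows downward; lengths in m; the calibration is good to about 2 mm. A picture is of the moment at which its call begins. There is no depth.
- r.close_job(): hands the job in, once; it reports no verdict.
The state is a dict: "time": time; "joint_positions": joint angles; "joint_vel": joint speeds; "joint_torque": joint torques, N m; "ee_pos": TCP position; "eef_rot": TCP orientation; "ft_force": force on the tool from outside, world axes, zero at the start; "torque": the same for the moment, N m; "width": finger opening in m.
Only numpy, scipy, OpenCV 4.12 (cv2) and the standard library are available. Lean on these libraries where they do the work, as an engineer would, in place of code of your own. Each camera call takes 0.05 s, during which the arm holds its last target. There are 200 camera calls.

## Working session

There is one attempt and no reset: what is moved stays moved. The work goes in short steps, Python scripts to look and compute and a shell command to move; the robot and the scene stay as the last step left them, time stands still between calls to the robot, and variables do not carry over. Pictures are saved under pics/ and viewed, about 8 in all and at most 12, crops included, and the job is handed in when it is done.

```bash
mkdir -p pics; cat > h.py <<'E'
from bench import r
import numpy as np, cv2
def shot(n,f=None):
    c=r.camera(n); 
    if f: cv2.imwrite('pics/'+f,c['pixels'][:,:,::-1])
    return c
def ray(c,u,v):
    a=np.array([(u-c['cx'])/c['fx'],(v-c['cy'])/c['fy']]); s=a.copy()
    for _ in range(20): s=a/(1+c['k1']*(s@s))
    M=np.array(c['camera_from_world']); R,t=M[:3,:3],M[:3,3]
    return -R.T@t, R.T@np.array([s[0],-s[1],-1])
def onz(c,u,v,z):
    o,d=ray(c,u,v); return o+d*(z-o[2])/d[2]
def proj(c,p):
    q=(np.array(c['camera_from_world'])@np.r_[p,1])[:3]; s=np.array([q[0],-q[1]])/-q[2]
    s=s*(1+c['k1']*(s@s)); return s[0]*c['fx']+c['cx'],s[1]*c['fy']+c['cy']
E
python3 - <<'E'
from h import *
a=shot('top','top1.png'); b=shot('scene','scene1.png')
for c in(a,b): print(-np.array(c['camera_from_world'])[:3,:3].T@np.array(c['camera_from_world'])[:3,3],c['fx'],c['k1'])
s=r.read_state();print(s,r.tip_extent)
E
```

```text
[ 0.39666122 -0.05435508  1.28588298] 399.17972895395354 -0.10002436796961608
[1.2852812  0.30310303 0.7888023 ] 383.3673388534165 -0.09039586442356173
{'time': 0.1, 'joint_positions': array([-1.37159603,  0.33279193, -0.06468008,  1.46085812,  0.02162063,
        1.34990066, -0.08852422]), 'joint_vel': array([ 0.0005503 , -0.00167987, -0.00173456, -0.00194328,  0.00063473,
       -0.00071974, -0.00053325]), 'joint_torque': array([ 1.64416335e-03, -6.24542642e+01,  2.47579190e-02, -3.90708911e+01,
       -6.13744673e-02,  3.65411409e-02,  4.23989206e-05]), 'ee_pos': array([0.13744156, 0.60937375, 0.24384352]), 'eef_rot': array([ 1.10682524e-01,  9.93855614e-01, -6.30493948e-04, -2.78798634e-05]), 'ft_force': array([-0.22993788, -0.14250111,  0.36081853]), 'torque': array([ 0.03291152, -0.00674218,  0.00877599]), 'width': 0.08716486560709304} 0.022
```

View pics/top1.png

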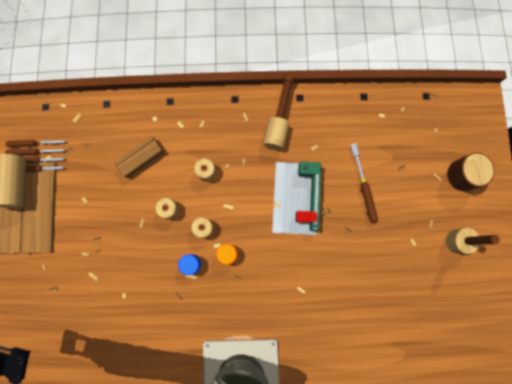

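View pics/scene1.png

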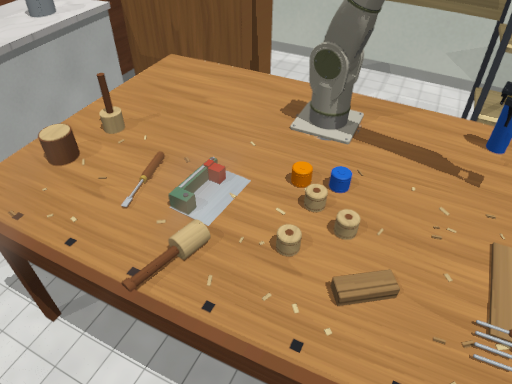

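Top view: three pale heads with a centre mark at about (204,169), (166,209) and (202,228). The blue (190,265) and orange (227,254) ones are look-alikes. The clamp is at (300,198), with its end block at the top (310,168), fence on the right (319) and red jaw at (306,217). The mallet is at (278,130), the offcut at (140,158) and the gouge at (365,183).

```bash
cat > m.py <<'E'
from h import *
def blobs(c,mask,amin=40):
    n,l,s,ce=cv2.connectedComponentsWithStats(mask.astype(np.uint8)*255)
    return [(ce[i],s[i,4],cv2.minAreaRect(np.argwhere(l==i)[:,::-1].astype(np.float32))) for i in range(1,n) if s[i,4]>=amin]
def heads(c):
    # pale, unsaturated wood tops
    hsv=cv2.cvtColor(c['pixels'],cv2.COLOR_RGB2HSV)
    return hsv
E
python3 - <<'E'
from m import *
c=shot('top'); p=c['pixels']; hsv=cv2.cvtColor(p,cv2.COLOR_RGB2HSV)
H,S,V=[hsv[...,i].astype(int) for i in range(3)]
for name,m,z in (('green',(H>45)&(H<90)&(S>80),.053),('red',((H<4)|(H>176))&(S>190)&(V>120),.053),('plate',(S<60)&(V>120)&(np.arange(384)[:,None]>150)&(np.arange(384)[:,None]<250),.002)):
    for ce,a,rc in blobs(c,m): print(name,ce.round(1),a,onz(c,*ce,z).round(4),[onz(c,*q,z)[:2].round(4).tolist() for q in cv2.boxPoints(rc)])
for u,v in((204,169),(166,209),(202,228)):print(hsv[v-3:v+4,u-8:u+9:4].tolist()[0:7:3],onz(c,u,v,.06))
big=cv2.resize(p[130:280,110:360],None,fx=3.2,fy=3.2,interpolation=cv2.INTER_CUBIC)[:,:,::-1]
cv2.imwrite('pics/crop1.png',big)
E
```

```text
green [310.3 174.8] 348 [ 0.6229 -0.2356  0.053 ] [[0.6651, -0.2017], [0.6633, -0.2683], [0.5142, -0.2607], [0.5161, -0.1952]]
red [306.1 216.5] 185 [ 0.4922 -0.2162  0.053 ] [[0.5069, -0.1886], [0.5052, -0.2478], [0.4772, -0.2465], [0.479, -0.1875]]
plate [357.8 161.3] 82 [ 0.6736 -0.4032  0.002 ] [[0.709, -0.3861], [0.7145, -0.4037], [0.6246, -0.4271], [0.6194, -0.4097]]
plate [ 51.4 159. ] 64 [0.7127 0.625  0.002 ] [[0.7178, 0.6663], [0.7148, 0.5874], [0.7079, 0.587], [0.7109, 0.6659]]
plate [290.5 199.1] 2231 [ 0.5542 -0.1747  0.002 ] [[0.4493, -0.1105], [0.6797, -0.1307], [0.668, -0.2757], [0.4375, -0.252]]
plate [ 51.8 167.7] 57 [0.6826 0.6221 0.002 ] [[0.6898, 0.6575], [0.6872, 0.586], [0.6769, 0.5856], [0.6794, 0.6569]]
plate [316.4 192.5] 127 [ 0.5732 -0.2601  0.002 ] [[0.5103, -0.2489], [0.6348, -0.2598], [0.6341, -0.271], [0.5095, -0.26]]
[[[21, 120, 233], [18, 133, 207], [12, 176, 133], [19, 125, 229], [20, 123, 230]], [[20, 120, 233], [18, 134, 207], [12, 176, 132], [19, 123, 228], [20, 122, 229]], [[19, 127, 225], [20, 123, 228], [19, 125, 228], [20, 119, 234], [19, 128, 197]]] [0.64949613 0.09762693 0.06      ]
[[[21, 118, 235], [16, 144, 184], [12, 175, 134], [20, 124, 229], [19, 129, 206]], [[21, 116, 237], [16, 141, 190], [13, 165, 151], [21, 120, 232], [19, 129, 186]], [[21, 116, 237], [21, 118, 235], [20, 121, 233], [21, 115, 237], [19, 133, 148]]] [0.52677408 0.21720413 0.06      ]
[[[22, 115, 239], [17, 136, 205], [13, 166, 143], [20, 122, 227], [19, 128, 213]], [[22, 114, 239], [17, 143, 191], [11, 178, 130], [19, 124, 228], [19, 126, 216]], [[21, 120, 234], [21, 118, 233], [19, 130, 223], [20, 120, 232], [19, 130, 186]]] [0.46514177 0.10579719 0.06      ]
```

View pics/crop1.png

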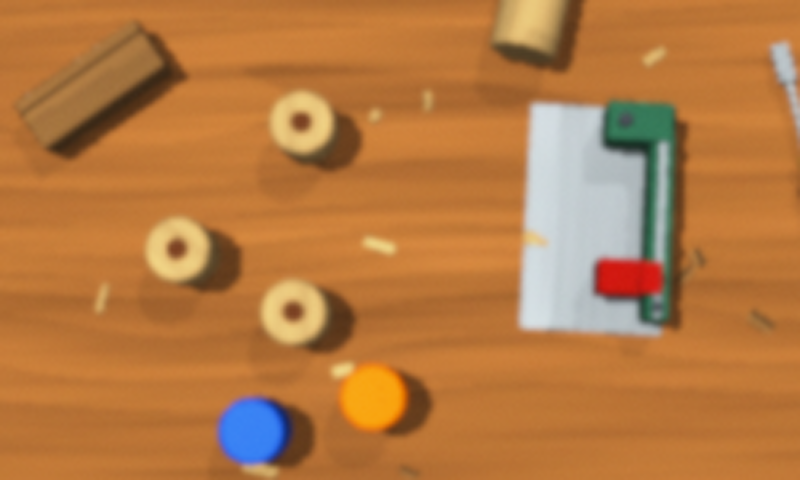

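Confirmed: the three plain heads are at crop (302,123), (178,249) and (294,312). The blue and orange ones are solid-topped look-alikes. Next I fit the clamp pose and refine the head centres.

```bash
cat > loc.py <<'E'
from m import *
def tops(c):
    hsv=cv2.cvtColor(c['pixels'],cv2.COLOR_RGB2HSV).astype(int)
    m=(hsv[...,0]>=17)&(hsv[...,1]<136)&(hsv[...,2]>195)
    m=cv2.morphologyEx(m.astype(np.uint8),cv2.MORPH_CLOSE,np.ones((7,7)))
    out=[]
    for ce,a,rc in blobs(c,m,150):
        w,h=rc[1]
        if a<600 and max(w,h)<1.4*min(w,h): out.append((ce.round(1),a,onz(c,*ce,.06)[:2].round(4)))
    return out
E
python3 - <<'E'
from loc import *
c=shot('top')
P=[((530,102),(75,86,0)),((519,327),(-155,86,0)),((660,335),(-155,-56,2)),((607,101),(72,13,55)),((676,103),(72,-53,55)),((604,145),(32,13,55)),((672,323),(-143,-56,50))]
A=[];B=[];W=[]
for (u,v),q in P:
    w=onz(c,110+(u+.5)/3.2-.5,130+(v+.5)/3.2-.5,q[2]/1000)[:2]; x,y=q[0]/1e3,q[1]/1e3
    W.append(w);A+=[[x,-y,1,0],[y,x,0,1]];B+=list(w)
s,res,_,_=np.linalg.lstsq(np.array(A),np.array(B),rcond=None)
print('scale',np.hypot(*s[:2]),'yaw',np.arctan2(s[1],s[0]),'org',s[2:]);print((np.array(A)@s-B).reshape(-1,2).round(4))
for t in tops(c): print(t)
E
python3 -m jog '[[0,0,0,0.149,0],[0,0,0,0.149,0],[0,0,0,0.149,0],[0,0,0,0.149,0],[0,0,0,0.149,0],[0,0,0,0.149,0],[0,0,0,0.149,0],[0,0,0,0.149,0],[0,0,0,0.149,0],[0,0,0,0,0]]'
```

```text
scale 0.9998678586589284 yaw -0.08430126878848275 org [ 0.59534112 -0.21014701]
[[-0.0029 -0.0008]
 [-0.0019 -0.0006]
 [-0.0015 -0.0008]
 [ 0.0011 -0.0006]
 [-0.0007  0.0019]
 [ 0.0052 -0.0021]
 [ 0.0008  0.003 ]]
(array([203.8, 167.7]), np.int32(269), array([0.6536, 0.0982]))
(array([164.9, 207.4]), np.int32(277), array([0.5319, 0.2206]))
(array([201.1, 227. ]), np.int32(286), array([0.4682, 0.1086]))
(array([465.1, 240.1]), np.int32(285), array([ 0.401, -0.717]))
time: 1.2
ee_pos: [0.1373, 0.6083, 0.2415]
eef_rot: [0.71, 0.704, -0.002, 0.002]
ft_force: [-0.3, -0.1, -0.7]
width: 0.0872
```

```bash
python3 -m jog '[[-3.1,3.9,0,0,1],[-3.1,3.9,0,0,1],[-3.1,3.9,0,0,1],[-3.1,3.9,0,0,1],[-3.1,3.9,0,0,1],[-3.1,3.9,0,0,1],[-3.1,3.9,0,0,1],[-3.1,3.9,0,0,1],[-3.1,3.9,0,0,1],[-3.1,3.9,0,0,1]]' 10
```

```text
time: 2.2
ee_pos: [0.5295, 0.3068, 0.241]
eef_rot: [0.686, 0.728, -0.002, -0.0]
ft_force: [-0.0, 0.5, 0.8]
width: 0.0146
```

```bash
python3 -m jog '[[0,0,0,0.144,1],[0,0,4.5,0,1],[0,0,4.5,0,1],[0,0,4.5,0,1],[0,0,4.5,0,1],[0,0,2,0,1],[0,0,0,0,1],[0,0,0,0,1],[0,0,0,0,1],[0,0,0,0,1]]'
```

```text
time: 3.2
ee_pos: [0.5392, 0.2975, 0.0382]
eef_rot: [0.729, 0.685, 0.001, 0.003]
ft_force: [0.7, -0.7, -0.3]
width: 0.0003
```

```bash
cat > ft.py <<'E'
from h import *
F=[]
for i in range(8):
    r.camera('wrist'); s=r.read_state(); F.append(s['ft_force'])
F=np.array(F);print('mean',F.mean(0).round(2),'sd',F.std(0).round(2))
E
python3 ft.py
python3 -m jog '[[-1,-0.6,0,0,1],[-1,0,0,0,1],[-1,0,0,0,1],[-0.6,0,0,0,1],[-0.6,0,0,0,1],[-0.6,0,0,0,1],[-0.6,0,0,0,1],[-0.6,0,0,0,1],[-0.6,0,0,0,1],[-0.6,0,0,0,1]]'; python3 ft.py
```

```text
mean [0.33 0.22 0.27] sd [0.25 0.52 0.71]
time: 4.6
ee_pos: [0.5268, 0.2196, 0.037]
eef_rot: [0.729, 0.685, 0.0, 0.002]
ft_force: [0.7, 0.4, -0.7]
width: 0.0007
mean [-0.18 -0.09 -0.23] sd [0.41 0.29 0.39]
```

```bash
python3 -m jog '[[1,0,0,0,1],[1,0,0,0,1],[0,0,-4.5,0,1],[0,0,-4.5,0,1],[0,-3,0,0,1],[0,-3,0,0,1],[0,0,0,0,1],[0,0,0,0,1],[0,0,0,0,1],[0,0,0,0,1]]'; python3 - <<'E'
from loc import *
for t in tops(shot('top','t2.png')): print(t)
E
```

```text
time: 6.0
ee_pos: [0.4668, 0.2539, 0.1303]
eef_rot: [0.727, 0.687, 0.001, 0.002]
ft_force: [0.8, -0.8, 0.0]
width: 0.0006
(array([203.8, 167.8]), np.int32(272), array([0.6535, 0.0983]))
(array([465.1, 240.1]), np.int32(297), array([ 0.401 , -0.7169]))
```

```bash
python3 -m jog '[[-4.4,0.4,0,0,1],[-4.4,0.4,0,0,1],[0,0,0,0,1],[0,0,4.6,0,1],[0,0,4.6,0,1],[0,0,0,0,1],[0,0,0,0,1],[0,0,0,0,1],[0,0,0,0,1],[0,0,0,0,1]]'; python3 ft.py
```

```text
time: 7.05
ee_pos: [0.4778, 0.1632, 0.0419]
eef_rot: [0.728, 0.685, 0.004, 0.005]
ft_force: [0.5, -0.2, -0.6]
width: 0.0005
mean [ 0.18 -0.11 -0.05] sd [0.7  0.38 0.45]
```

```bash
python3 -m jog '[[0,-1.0,0,0,1],[-0.6,0,0,0,1],[-0.6,0,0,0,1],[-0.6,0,0,0,1],[-0.6,0,0,0,1],[-0.6,0,0,0,1],[-0.6,0,0,0,1],[-0.6,0,0,0,1],[-0.6,0,0,0,1],[-0.6,0,0,0,1]]'; python3 ft.py
```

```text
time: 8.45
ee_pos: [0.4628, 0.1106, 0.041]
eef_rot: [0.727, 0.687, 0.007, 0.003]
ft_force: [0.6, 4.2, -1.1]
width: 0.0003
mean [ 0.33  0.76 -0.34] sd [0.62 1.06 0.81]
```

```bash
python3 -m jog '[[-0.3,0,0,0,1],[-0.3,0,0,0,1],[-0.3,0,0,0,1],[-0.3,0,0,0,1],[-0.3,0,0,0,1],[-0.3,0,0,0,1],[-0.3,0,0,0,1],[-0.3,0,0,0,1],[-0.3,0,0,0,1],[-0.3,0,0,0,1]]'
python3 -m jog '[[1.5,0,0,0,0.1],[1.5,0,0,0,0],[1.5,0,0,0,0],[0,0,-4.5,0,0],[0,0,-4.5,0,0],[4,0,-3,0,0],[4.5,0,0,0,0],[4.5,0,0,0,0],[4.5,0,0,0,0],[4.5,0,0,0,0]]'; python3 - <<'E'
from loc import *
for t in tops(shot('top','t3.png')): print(t)
E
```

```text
time: 9.85
ee_pos: [0.4635, 0.0904, 0.0427]
eef_rot: [0.723, 0.69, 0.013, 0.001]
ft_force: [1.1, 4.6, -0.6]
width: 0.0005
time: 10.85
ee_pos: [0.4749, 0.3575, 0.1718]
eef_rot: [0.727, 0.687, 0.012, 0.002]
ft_force: [0.5, 0.3, 0.7]
width: 0.0724
(array([203.9, 167.7]), np.int32(277), array([0.6538, 0.098 ]))
(array([179.5, 208. ]), np.int32(288), array([0.5289, 0.1751]))
(array([465.1, 240.1]), np.int32(300), array([ 0.4011, -0.7168]))
```

View pics/t3.png

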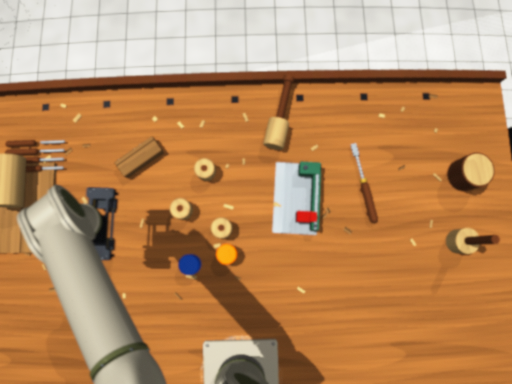

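The heavy one is H3, now at (222,228): pushing it took 4.2–4.6 N, against about 0.4 N for H2, now at (180,209). H3 now stands close to the orange look-alike (227,254), so I push it further with closed fingers before gripping.

```bash
python3 - <<'E'
from h import *
c=shot('top');print(onz(c,221.7,228,.06),onz(c,227.5,254.5,.055))
p=c['pixels'][212:246,204:240];h=cv2.cvtColor(p,cv2.COLOR_RGB2HSV).astype(int)
m=((h[...,1]<150)&(h[...,2]>110)).astype(np.uint8);M=cv2.moments(m,True);print(M['m00'],204+M['m10']/M['m00'],212+M['m01']/M['m00'],onz(c,204+M['m10']/M['m00'],212+M['m01']/M['m00'],.06))
E
python3 -m jog '[[-4.5,-0.2,0,0,1],[-4.5,-0.2,0,0,1],[-4.5,-0.2,0,0,1],[-4.5,-0.2,0,0,1],[-4.5,-0.2,0,0,1],[0,0,0,0,1],[0,0,4.5,0,1],[0,0,4.5,0,1],[0,0,3.9,0,1],[0,0,0,0,1]]'
```

```text
[0.46355519 0.04519897 0.06      ] [0.3823595  0.02936782 0.055     ]
341.0 220.8533724340176 228.43695014662757 [0.46228487 0.04782346 0.06      ]
time: 11.95
ee_pos: [0.4543, 0.1367, 0.0344]
eef_rot: [0.722, 0.692, 0.014, 0.002]
ft_force: [-0.3, 0.3, 0.8]
width: 0.015
```

```bash
python3 -m jog '[[-2,0.8,-0.4,0,1],[-2,0.3,0,0,1],[-1.2,0,0,0,1],[-1.2,0,0,0,1],[-1.2,0,0,0,1],[-1.2,0,0,0,1],[-1.2,0,0,0,1],[-1.2,0,0,0,1],[-1.2,0,0,0,1],[-1.2,0,0,0,1]]'
python3 -m jog '[[2,0,0,0,1],[0,0,-4.5,0,0],[0,0,-4.5,0,0],[0,0,-3,0,0],[3,-1,0,0,0],[4.5,-2,0,0,0],[4.5,-2,0,0,0],[4.5,-2,0,0,0],[4.5,-2,0,0,0],[4.5,0,0,0,0]]'
 python3 - <<'E'
from loc import *
for t in tops(shot('top','t4.png')): print(t)
E
```

```text
time: 12.95
ee_pos: [0.4631, 0.0027, 0.0444]
eef_rot: [0.719, 0.695, 0.018, 0.001]
ft_force: [0.2, 4.0, -1.6]
width: 0.0005
time: 13.95
ee_pos: [0.3824, 0.2647, 0.1717]
eef_rot: [0.729, 0.685, 0.014, 0.005]
ft_force: [1.2, 0.1, -0.7]
width: 0.0645
(array([203.8, 167.7]), np.int32(272), array([0.6537, 0.0982]))
(array([179.5, 207.9]), np.int32(282), array([0.529, 0.175]))
(array([249.6, 227.9]), np.int32(293), array([ 0.4616, -0.0403]))
(array([465. , 240.1]), np.int32(297), array([ 0.401 , -0.7166]))
```

```bash
python3 -m jog '[[-3.75,1.2,0,0,0],[-3.75,1.2,0,0,0],[-3.75,1.2,0,0,0],[-3.75,1.2,0,0,0],[-3.75,1.2,0,0,0],[-3.75,1.2,0,0,0],[-3.75,1.2,0,0,0],[-3.75,1.2,0,0,0],[0,0,0,0.02,0],[0,0,0,0,0]]'; python3 - <<'E'
from loc import *
c=shot('wrist','w1.png');s=r.read_state();print(s['ee_pos'],s['eef_rot'],s['width']);print(proj(c,[.4616,-.040,.06]),proj(c,[.4616,-.072,.06]))
E
```

```text
time: 15.0
ee_pos: [0.4646, -0.0559, 0.1701]
eef_rot: [0.735, 0.678, 0.012, 0.008]
ft_force: [0.7, 0.3, -0.3]
width: 0.0868
[ 0.46454699 -0.05601864  0.1701928 ] [0.73467883 0.67825214 0.01227696 0.00838608] 0.08716738403882508
(np.float64(242.37564017127556), np.float64(176.0103087916383)) (np.float64(245.8364282289819), np.float64(213.42736602957024))
```

View pics/w1.png

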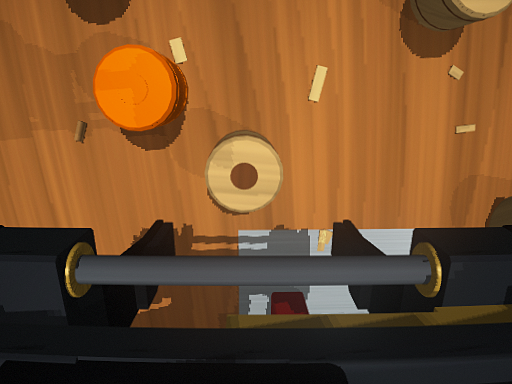

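The centre mark is at (244,176), against a predicted (242,176), so it agrees within 1.5 mm. Next: centre, descend and grip lightly.

```bash
python3 -m jog '[[1.6,-0.3,0,0,0],[0,0,0,0,0],[0,0,4,0,0],[0,0,4,0,0],[0,0,3,0,0],[0,0,1.9,0,0],[0,0,0,0,0],[0,0,0,0,0],[0,0,0,0,0],[0,0,0,0,0]]'
```

```text
time: 16.05
ee_pos: [0.4683, -0.0375, 0.0404]
eef_rot: [0.73, 0.683, 0.014, 0.01]
ft_force: [-0.1, 0.5, -0.3]
width: 0.0869
```

```bash
python3 -m jog '[[0,-0.4,0.1,0,0],[0,0,0,0,0.35],[0,0,0,0,0.35],[0,0,0,0,0.35],[0,0,0,0,0.35],[0,0,0,0,0.35],[0,0,0,0,0.35],[0,0,0,0,0.35],[0,0,0,0,0.35],[0,0,0,0,0.35]]' 5
```

```text
time: 17.05
ee_pos: [0.4632, -0.0366, 0.0409]
eef_rot: [0.73, 0.683, 0.015, 0.009]
ft_force: [0.3, 0.4, 3.2]
width: 0.0643
```

```bash
python3 -m jog '[[-0.3,1.2,0,0.01,0.35],[-0.3,1.2,0,0.01,0.35],[-0.3,1.2,0,0,0.35],[-0.3,1.2,0,0,0.35],[-0.3,1.2,0,0,0.35],[-0.3,1.2,0,0,0.35],[-0.3,1.2,0,0,0.35],[-0.3,1.2,0,0,0.35],[-0.3,1.2,0,0,0.35],[-0.3,1.2,0,0,0.35]]' 12
```

```text
time: 18.05
ee_pos: [0.5514, -0.0656, 0.0344]
eef_rot: [0.735, 0.677, -0.004, -0.027]
ft_force: [-18.1, 6.1, 20.0]
width: 0.065
```

```bash
python3 -m jog '[[0,0,0,0,0.2],[0,0,0,0,0.2],[0,0,0,0,0.2],[0,0,0,0,0.2],[0,0,0,0,0.2],[0,0,0,0,0.2],[0,0,-0.4,0,0.2],[0,0,0,0,0.2],[0,0,0,0,0.2],[0,0,0,0,0.2]]' 3; python3 - <<'E'
from loc import *
from scipy.spatial.transform import Rotation as Ro
s=r.read_state();print(s['ee_pos'],Ro.from_quat(s['eef_rot']).as_matrix().round(3),s['width'],s['ft_force'])
E
```

```text
time: 19.05
ee_pos: [0.5526, -0.0659, 0.0386]
eef_rot: [0.735, 0.677, -0.004, -0.027]
ft_force: [0.2, -0.3, 0.2]
width: 0.0697
[ 0.5525528  -0.0658875   0.03856874] [[ 0.083  0.996 -0.042]
 [ 0.996 -0.082  0.033]
 [ 0.03  -0.045 -0.999]] 0.06967618353784663 [ 0.19126716 -0.25511614  0.20793571]
```

```bash
python3 -m jog '[[0,0.4,-0.02,0,0.2],[0,0.4,-0.02,0,0.2],[0,0.4,-0.02,0,0.2],[0,0.4,-0.02,0,0.2],[0,0.4,-0.02,0,0.2],[0,0.4,-0.02,0,0.2],[0,0.4,-0.02,0,0.2],[0,0.4,-0.02,0,0.2],[0,0,0,0,0],[0,0,0,0,0]]'; python3 - <<'E'
from loc import *
from scipy.spatial.transform import Rotation as Ro
s=r.read_state();print(Ro.from_quat(s['eef_rot']).as_matrix().round(3))
E
```

```text
time: 20.05
ee_pos: [0.5701, -0.0678, 0.0347]
eef_rot: [0.736, 0.676, -0.016, -0.043]
ft_force: [0.0, -0.5, 0.2]
width: 0.0869
[[ 0.086  0.993 -0.082]
 [ 0.996 -0.083  0.041]
 [ 0.034 -0.085 -0.996]]
```

```bash
python3 -m jog '[[0,-0.8,-0.3,0,0],[0,0,-3,0,0],[0,0,-3,0,0],[0,0,-2.7,0,0],[4,0,0,0,0],[4,0,0,0,0],[0,0,3,0,0],[0,0,3,0,0],[0,0,2,0,0],[0,0,0,0,0]]'; python3 - <<'E'
from loc import *
from scipy.spatial.transform import Rotation as Ro
s=r.read_state();print(Ro.from_quat(s['eef_rot']).as_matrix().round(3))
for t in tops(shot('top','t5.png')): print(t)
c=shot('wrist','w2.png')
E
```

```text
time: 21.05
ee_pos: [0.5713, 0.0153, 0.0532]
eef_rot: [0.736, 0.676, -0.012, -0.04]
ft_force: [-0.2, -0.2, -0.1]
width: 0.0874
[[ 0.086  0.994 -0.071]
 [ 0.996 -0.083  0.042]
 [ 0.036 -0.074 -0.997]]
(array([288.2, 177.2]), np.int32(580), array([ 0.616, -0.165]))
(array([179.5, 207.9]), np.int32(279), array([0.529 , 0.1749]))
(array([465.1, 240.1]), np.int32(294), array([ 0.401 , -0.7168]))
```

View pics/t5.png

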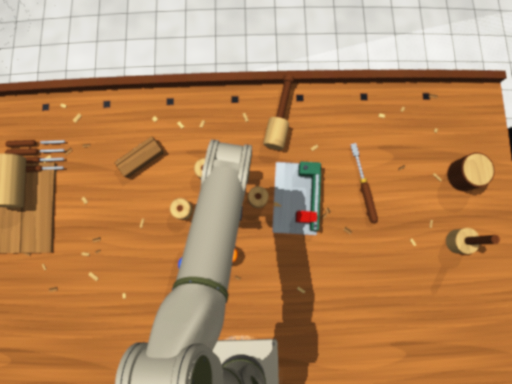

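H3 is at about (259,196), in the arm's shadow and in front of the plate mouth. I level the tool, which has crept to a tilt, by pressing the open fingertips gently on the bare bench.

```bash
python3 -m jog '[[0,0,1.2,0,0],[0,0,0.8,0,0],[0,0,0.4,0,0],[0,0,0.3,0,0],[0,0,0.3,0,0],[0,0,0.3,0,0],[0,0,0.3,0,0],[0,0,0.3,0,0],[0,0,0.3,0,0],[0,0,0.3,0,0]]'; python3 - <<'E'
from loc import *
from scipy.spatial.transform import Rotation as Ro
s=r.read_state();print(Ro.from_quat(s['eef_rot']).as_matrix().round(3))
E
```

```text
time: 22.15
ee_pos: [0.5833, 0.0147, 0.0239]
eef_rot: [0.737, 0.675, 0.002, -0.031]
ft_force: [-5.3, -0.5, 22.6]
width: 0.0664
[[ 0.089  0.995 -0.039]
 [ 0.995 -0.088  0.047]
 [ 0.043 -0.043 -0.998]]
```

```bash
python3 -m jog '[[0,0,-0.5,0,0.5],[0,0,-0.8,0,1],[0,0,-0.4,0,1],[0,0,0,0,1],[0,0,0,0,1],[0,0,0,0,1],[0,0,0,0,1],[0,0,0,0,1],[0,0,0,0,1],[0,0,0,0,1]]'; cat > cl.py <<'E'
from loc import *
from scipy.spatial.transform import Rotation as Ro
O=np.array([.5953,-.2101]);cy,sy=np.cos(-.0843),np.sin(-.0843)
def toc(p): d=np.array(p[:2])-O; return np.array([cy*d[0]+sy*d[1],-sy*d[0]+cy*d[1]])
def tool():
    s=r.read_state();R=Ro.from_quat(s['eef_rot']).as_matrix();p=s['ee_pos']
    print('TCP',p.round(4),'clampTCP',toc(p).round(4),'tip@',toc(p+R[:,2]*.012).round(4));print(R.round(3),s['ft_force'].round(1),s['width'])
E
python3 - <<'E'
from cl import *
tool(); c=shot('top'); print(toc(onz(c,259,196.5,.06)))
p=c['pixels'][180:213,244:272];h=cv2.cvtColor(p,cv2.COLOR_RGB2HSV).astype(int)
c2=shot('wrist','w3.png')
for q in([.564,-.068,.06],[.564,-.1,.06]):print(proj(c2,q))
E
```

```text
time: 23.15
ee_pos: [0.5839, 0.0138, 0.0416]
eef_rot: [0.737, 0.675, 0.001, -0.031]
ft_force: [0.6, -0.4, 0.0]
width: 0.0148
TCP [0.5839 0.0138 0.0416] clampTCP [-0.0302  0.2222] tip@ [-0.0307  0.2227]
[[ 0.089  0.995 -0.039]
 [ 0.995 -0.088  0.047]
 [ 0.043 -0.043 -0.998]] [ 0.6 -0.4  0. ] 0.014784423536909716
[-0.04897878  0.13439046]
(np.float64(224.7455203030436), np.float64(422.867236723072))
(np.float64(231.58734102403), np.float64(466.38769771809564))
```

View pics/w3.png

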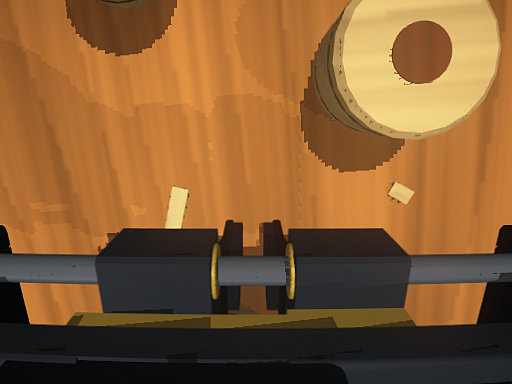

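```bash
python3 - <<'E'
from cl import *
c=shot('top'); p=c['pixels'][178:215,242:274]
h=cv2.cvtColor(p,cv2.COLOR_RGB2HSV).astype(int)
print(h[18,:,1].tolist());print(h[18,:,2].tolist())
for S in(130,140,150,160):
    m=(h[...,1]<S)&(h[...,2]>60)&(np.arange(32)[None]<31)
    m=cv2.morphologyEx(m.astype(np.uint8),cv2.MORPH_CLOSE,np.ones((5,5)))
    for ce,a,rc in blobs(c,m,60): q=ce+[242,178];print(S,q.round(1),a,rc[1],toc(onz(c,*q,.06)).round(4))
E
```

```text
[45, 55, 81, 134, 165, 162, 145, 137, 133, 134, 131, 134, 144, 159, 169, 178, 181, 177, 163, 145, 134, 133, 133, 134, 135, 141, 156, 176, 180, 181, 173, 129]
[102, 98, 97, 101, 102, 101, 111, 125, 136, 135, 132, 124, 106, 82, 68, 63, 62, 65, 75, 95, 114, 125, 130, 133, 130, 125, 118, 110, 106, 107, 106, 105]
130 [244.  189.6] 133 (36.0, 6.0) [-0.0301  0.1822]
140 [252.3 194.2] 421 (36.0, 25.0) [-0.0429  0.1555]
150 [252.9 194.7] 525 (36.0, 25.0) [-0.0443  0.1536]
160 [253.1 194.8] 567 (36.0, 26.0) [-0.0447  0.1529]
```

```bash
python3 - <<'E'
from cl import *
c=shot('top'); h=cv2.cvtColor(c['pixels'],cv2.COLOR_RGB2HSV).astype(int)
w=np.clip(95-h[188:204,252:264,2],0,None);ys,xs=np.mgrid[188:204,252:264];u,v=(w*xs).sum()/w.sum(),(w*ys).sum()/w.sum()
print(u,v,onz(c,u,v,.06),toc(onz(c,u,v,.06)))
E
```

```text
257.69950738916253 195.63711001642037 [ 0.56061925 -0.0681141   0.06      ] [-0.04651284  0.13856156]
```

```bash
python3 -m jog '[[-1,-1.8,-0.05,0,1],[-1.5,0,-0.06,0,1],[-1.3,0.08,-0.07,0,1],[-1.3,0.1,-0.07,0,1],[-1.3,0.12,-0.07,0,1],[-1.3,0.12,-0.07,0,1],[-1.3,0.12,-0.07,0,1],[-1.3,0.12,-0.07,0,1],[-1.3,0.12,-0.07,0,1],[-1.3,0.12,-0.07,0,1]]'; python3 - <<'E'
from cl import *
tool()
c=shot('scene','s6.png'); p=c['pixels'];cv2.imwrite('pics/s6c.png',cv2.resize(p[110:260,150:350],None,fx=3.5,fy=3.5,interpolation=cv2.INTER_CUBIC)[:,:,::-1])
E
```

```text
time: 24.35
ee_pos: [0.5695, -0.1115, 0.0448]
eef_rot: [0.734, 0.678, 0.008, -0.034]
ft_force: [-0.5, 5.2, 3.5]
width: 0.0007
TCP [ 0.5695 -0.1115  0.0448] clampTCP [-0.034   0.0961] tip@ [-0.0345  0.0968]
[[ 0.08   0.996 -0.034]
 [ 0.995 -0.078  0.06 ]
 [ 0.057 -0.039 -0.998]] [-0.5  5.2  3.5] 0.0007195829182274629
```

View pics/s6c.png

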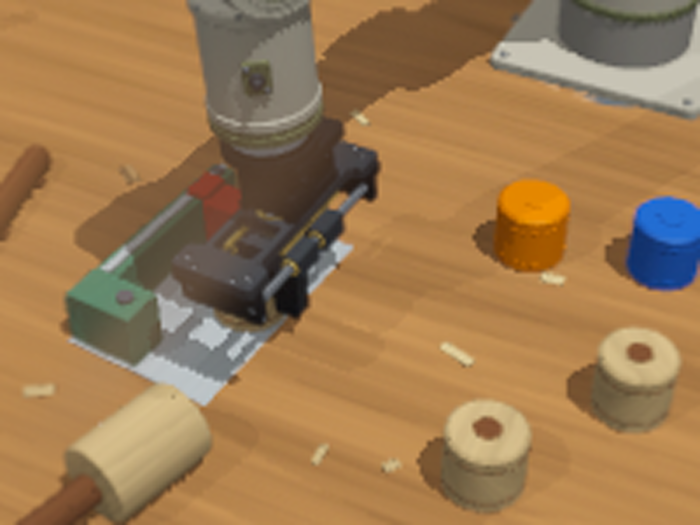

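```bash
python3 -m jog '[[-0.8,0.05,0,0,1],[-0.8,0.05,0,0,1],[-0.7,0,0,0,1],[-0.7,0,-0.03,0,1],[-0.6,0,-0.03,0,1],[-0.5,0,-0.03,0,1],[-0.4,0,-0.02,0,1],[-0.4,0,-0.02,0,1],[-0.3,0,-0.02,0,1],[-0.3,0,-0.02,0,1]]'; python3 - <<'E'
from cl import *
tool()
E
```

```text
time: 25.4
ee_pos: [0.5683, -0.1654, 0.0443]
eef_rot: [0.733, 0.679, 0.012, -0.037]
ft_force: [-1.6, 16.8, 7.1]
width: 0.0002
TCP [ 0.5683 -0.1654  0.0443] clampTCP [-0.0307  0.0422] tip@ [-0.0312  0.043 ]
[[ 0.078  0.996 -0.033]
 [ 0.995 -0.075  0.07 ]
 [ 0.067 -0.038 -0.997]] [-1.6 16.8  7.1] 0.0002194822869016834
```

```bash
python3 -m jog '[[1.5,0,0,0,1],[1.5,0,0,0,1],[0,0,-4.5,0,1],[0,0,-4.5,0,1],[-2.2,-4.4,-0.1,0,1],[-2.2,-4.4,-0.1,0,1],[-2.2,-4.4,-0.1,0,1],[0,0,0,0,1],[0,0,0,0,1],[0,0,0,0,1]]'; python3 - <<'E'
from cl import *
tool()
c=shot('scene'); t=shot('top'); 
f=lambda p,a,b,d,e:cv2.resize(p[a:b,d:e],(400,400),interpolation=cv2.INTER_CUBIC)[:,:,::-1]
cv2.imwrite('pics/s7c.png',np.hstack([f(c['pixels'],130,250,140,260),f(t['pixels'],140,260,240,360)]))
E
```

```text
time: 26.4
ee_pos: [0.433, -0.1974, 0.1422]
eef_rot: [0.733, 0.68, 0.009, -0.033]
ft_force: [-0.9, 0.0, 0.1]
width: 0.0004
TCP [ 0.433  -0.1974  0.1422] clampTCP [-0.1628 -0.0011] tip@ [-0.1632 -0.0004]
[[ 0.076  0.997 -0.032]
 [ 0.995 -0.074  0.061]
 [ 0.059 -0.037 -0.998]] [-0.9  0.   0.1] 0.0004366533002511154
```

View pics/s7c.png

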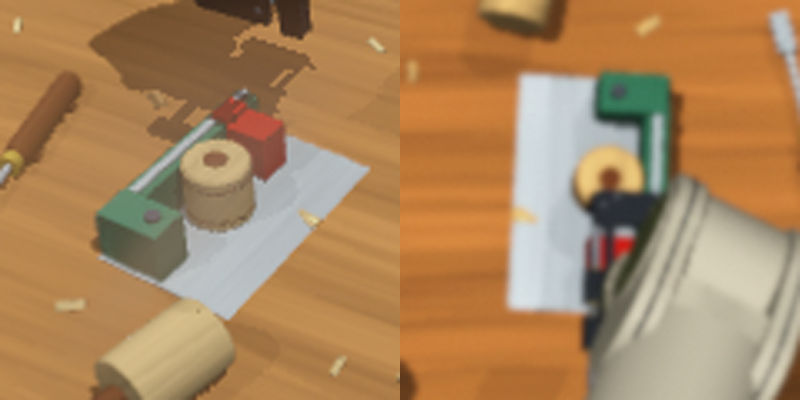

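The scene view shows the head standing upright on the plate in front of the jaw and at the fence, with the mark at (216,159) in the crop. The jaw is still open and the gripper is clear behind it.

```bash
python3 - <<'E'
from cl import *
c=r.camera('scene');t=r.camera('top')
print(toc(onz(c,204.8,177.7,.062)),toc(onz(t,303.2,193.3,.062)))
E
python3 -m jog '[[-1.5,0.3,0,0,1],[0,0,4,0,1],[0,0,4,0,1],[0,0,2.6,0,1],[0,0,0,0,1],[0,0,0,0,1],[0,0,0,0,1],[0,0,0,0,1],[0,0,0,0,1],[0,0,0,0,1]]'; python3 -c "
from cl import *
tool()"
```

```text
[-0.03062906  0.00264704] [-0.03154796 -0.00190032]
time: 27.6
ee_pos: [0.439, -0.2065, 0.0361]
eef_rot: [0.73, 0.682, 0.009, -0.03]
ft_force: [1.0, -0.2, 0.0]
width: 0.0004
TCP [ 0.439  -0.2065  0.0361] clampTCP [-0.1561 -0.0096] tip@ [-0.1564 -0.0089]
[[ 0.068  0.997 -0.027]
 [ 0.996 -0.067  0.056]
 [ 0.054 -0.031 -0.998]] [ 1.  -0.2  0. ] 0.00042028908239062103
```

```bash
python3 -m jog '[[0,0.8,-0.03,0,1],[0,0.8,-0.03,0,1],[0,0.7,-0.03,0,1],[0,0.7,-0.03,0,1],[0,0.7,-0.03,0,1],[0,0.7,-0.03,0,1],[0,0.7,-0.03,0,1],[0,0.7,-0.03,0,1],[0,0.7,-0.03,0,1],[0,0.7,-0.03,0,1]]'; python3 -c "
from cl import *
tool()"
```

```text
time: 28.6
ee_pos: [0.5122, -0.2123, 0.0371]
eef_rot: [0.731, 0.682, 0.007, -0.034]
ft_force: [-7.3, 0.6, 8.1]
width: 0.0003
TCP [ 0.5122 -0.2123  0.0371] clampTCP [-0.0826 -0.0092] tip@ [-0.0831 -0.0085]
[[ 0.071  0.997 -0.036]
 [ 0.996 -0.069  0.06 ]
 [ 0.057 -0.04  -0.998]] [-7.3  0.6  8.1] 0.0003427062547006423
```

```bash
python3 -m jog '[[0,0.3,-0.02,0,1],[0,0.3,-0.02,0,1],[0,0.3,-0.02,0,1],[0,0.3,-0.02,0,1],[0,0.3,-0.02,0,1],[0,0.3,-0.02,0,1],[0,0.2,-0.02,0,1],[0,0.2,-0.02,0,1],[0,0.2,-0.02,0,1],[0,0.2,-0.02,0,1]]'; python3 -c "
from cl import *
tool()"
```

```text
time: 29.6
ee_pos: [0.5151, -0.2123, 0.0378]
eef_rot: [0.733, 0.677, -0.005, -0.062]
ft_force: [-15.4, 3.2, 13.9]
width: 0.0005
TCP [ 0.5151 -0.2123  0.0378] clampTCP [-0.0798 -0.0089] tip@ [-0.0809 -0.008 ]
[[ 0.082  0.992 -0.091]
 [ 0.994 -0.075  0.085]
 [ 0.077 -0.098 -0.992]] [-15.4   3.2  13.9] 0.0005412300021005653
```

```bash
python3 -m jog '[[0,-1.5,0,0,1],[0,-2.5,0,0,1],[0,0,-4.5,0,1],[0,0,-4.5,0,1],[0,0,-4.5,0,1],[4.5,0,0,0,1],[4.5,0,0,0,1],[4.5,0,0,0,1],[4.5,0,0,0,1],[4.5,0,0,0,1]]'; python3 - <<'E'
from cl import *
tool()
c=shot('scene'); t=shot('top')
f=lambda p,a,b,d,e:cv2.resize(p[a:b,d:e],(400,400),interpolation=cv2.INTER_CUBIC)[:,:,::-1]
cv2.imwrite('pics/s8c.png',np.hstack([f(c['pixels'],130,250,140,260),f(t['pixels'],140,260,240,360)]))
for x in tops(t):print(x,toc(x[2]))
h=cv2.cvtColor(t['pixels'],cv2.COLOR_RGB2HSV).astype(int)
m=((h[...,0]<4)|(h[...,0]>176))&(h[...,1]>190)&(h[...,2]>100)
for ce,a,rc in blobs(t,m): print('jaw',ce,a,[toc(onz(t,*q,.053)).round(4).tolist() for q in cv2.boxPoints(rc)])
E
```

```text
time: 30.6
ee_pos: [0.5112, 0.0045, 0.1996]
eef_rot: [0.737, 0.673, -0.003, -0.06]
ft_force: [0.6, -0.8, 0.2]
width: 0.0005
TCP [0.5112 0.0045 0.1996] clampTCP [-0.1019  0.2068] tip@ [-0.103   0.2077]
[[ 0.094  0.992 -0.084]
 [ 0.993 -0.087  0.084]
 [ 0.076 -0.091 -0.993]] [ 0.6 -0.8  0.2] 0.0005415740015611544
(array([179.5, 207.9]), np.int32(278), array([0.5289, 0.175 ])) [-0.0985897   0.37814156]
(array([465.1, 240.1]), np.int32(291), array([ 0.401 , -0.7169])) [-0.15093736 -0.52136038]
(array([265.5, 348.5]), np.int32(323), array([ 0.0993, -0.0783])) [-0.50533622  0.08956867]
jaw [306.64210526 199.83684211] 190 [[-0.0365, 0.0131], [-0.0333, -0.0432], [-0.0647, -0.0443], [-0.0679, 0.0118]]
```

View pics/s8c.png

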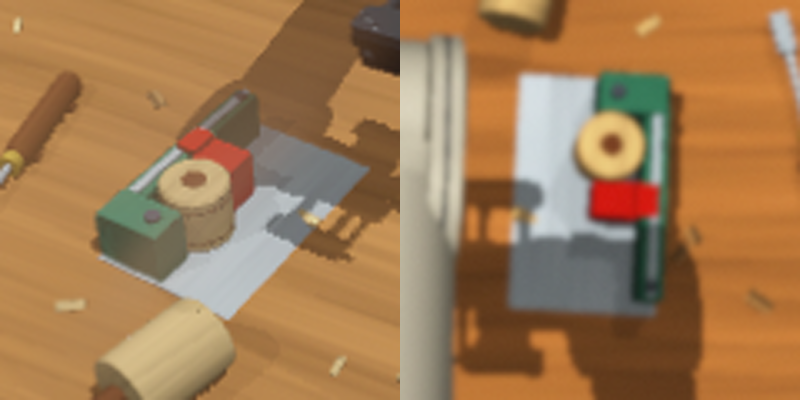

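```bash
python3 - <<'E'
from cl import *
c=r.camera('scene');t=r.camera('top')
h=cv2.cvtColor(t['pixels'],cv2.COLOR_RGB2HSV).astype(int)
w=np.clip(190-h[178:189,297:309,2],0,None);ys,xs=np.mgrid[178:189,297:309];u,v=(w*xs).sum()/w.sum(),(w*ys).sum()/w.sum()
print(u,v,'head scene',toc(onz(c,197.9,183.7,.062)),'top',toc(onz(t,u,v,.062)))
print('jaw move',toc(onz(t,306.64,199.84,.053))-toc(onz(t,306.1,216.5,.053)))
E
```

```text
303.12275862068964 182.81172413793104 head scene [0.00173056 0.00154636] top [ 0.00137612 -0.00036287]
jaw move [0.05209808 0.00037552]
```

```bash
python3 -c "
from bench import r
print(r.close_job())"
```

```text
the job is handed in; nothing more can be done
None
```

I handed the job in at about 31 s of the 72 s allowed, with the leaded head clamped in the seat as far as my checks show. `close_job` gives no verdict.

**Finding the heavy head:** Nudging the near head (H3, starting at about x 0.466, y 0.108) took 4.0–4.6 N, against about 0.4 N for the left one (H2). That was decisive, so I never nudged the far head (H1).

**Moving it:** I slid H3 to the clamp mouth, then pushed it with closed fingers over the ramp until it pressed on the fence at about 17 N. I let go and pushed the red jaw until it stalled at about 15 N.

**Last checks:**
- **Head position:** the two camera views put it at x +1.4 and +1.7 mm, y −0.4 and +1.5 mm from the seat, about 2 mm accuracy. It stands upright on the plate.
- **Jaw travel:** the estimates disagree. The pictures give 52.1 mm from the blob centre and about 53.4 mm from the front edge, while the finger position at the stall gives about 56 mm. All are inside the 52–58 mm window, but the lowest is right at its edge. I took the hard stall as proof that the jaw is tight.
- **Other heads:** H2 stands about 390 mm from the seat. H1 was hidden by the arm in the last top view, but it looked upright and in its place in the view taken during the push into the clamp.
- **Gouge, mallet and offcut:** I saw no change to them in the pictures, but did not measure them.
- **Robot:** the gripper ended clear of everything at z = 0.2 m.

One thing went wrong on the way. While I dragged H3 along x with a 12 N grip, the tool sagged and pressed down with about 20 N, and it tilted by about 3°. I opened the grip, levelled the tool partly against the bare bench, and pushed from then on.

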